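Lock a V-block in the gated inspection fixture

ROBOT

A 6-joint arm with a two-finger parallel gripper is mounted at the origin on a cart in front of the work surface, level with it; the furniture and walls round the work are solid. World frame = base frame: x ahead of the robot, y to its left, z up, the work surface at z = 0. Lengths are in mm, angles in degrees, forces in N, time in s.
With the tool pointing down it reaches from about 350 to 850 mm from the base axis. Payload 8.1 kg.
Tool frame: the origin (TCP) lies at the centre of the arm's flange, where the gripper is bolted on; the fingertips stand 173 mm ahead of it and the grasp point (between the pads) lies 155 mm ahead of it; z points along the fingers, y is the line along which they close (so a half turn about z gives the same grasp; the last joint's range is limited). The gripper opens to 85 mm and grips with 20 to 120 N. Pads are 22 mm wide; open, the fingers measure 114 mm over their backs; the gripper's body (76 mm by 85 mm) begins 54 mm behind the grasp point. The pads swing forward as they close: fully open they stand 13 mm farther back than shut.
Start: joints at [-68.606, 7.471, 85.268, -0, 87.261, -4.893], TCP at [265.744, -537.947, 404.692] pointing down, gripper open.
Joint ranges: [-169.43, 169.43], [-51.17, 129.36], [1.28, 143.12], [-76.62, 256.62], [0, 156.53], [-152.29, 152.29]. Speed limits (degrees/s): [136.94, 136.94, 159.86, 180, 180, 180].

INTERFACE

Orientations are given as [roll, pitch, yaw] about the fixed x, y, z axes, in that order (R = Rz(yaw) Ry(pitch) Rx(roll)).
In Python, from bench import * gives the robot as it stands.
- The arm moves only by the shell command python3 -m jog 'ROWS' [FORCE]. ROWS is text: rows parted by semicolons, each of 7 numbers parted by spaces: the shift along the tool's x, y, z scaled (see below), then the turn, a rotation vector about the tool's x, y, z scaled (see below), then the closure, from -1 (fully open) to 1 (shut). In form: tx ty tz wx wy wz hand; .... A call has 1 to 5 rows; each row shifts and turns the commanded pose from where the row before left it, along the tool's axes as they then stand; what a row does not reach is not made up. The controller multiplies each number of a shift by 0.1 m and each number of a turn by 60 degrees. A row lasts 1/8 s, in which the tool goes at most 62.5 mm and 10.7 degrees, less where a joint would pass 70% of its speed; a pose out of reach is approached as far as the arm can. A call with a number of a shift or a turn outside -1 to 1 is refused whole. A call with a gripper value outside its range is refused whole. The fingers move at their own pace and stop on an object; FORCE is the grip in N (left out, the last holds). Time passes only in rows, so rows that do not move let the fingers close. It gives the time, the measured TCP pose, the force, the opening and the grip force at its end, in the units of the state.
- sense(): the state, without advancing time (a new reading comes with each control period).
- snapshot(name): name is "side" or "top" or "wrist"; returns a dict with "img" (420x560x3 uint8, red, green, blue), "fx", "fy", "cx", "cy" (pixels), "extrinsics" (4x4, takes a point from camera to world coordinates). Camera axes: x right, y down, z forward; pixel columns grow to the right and rows downward; lengths in mm; the calibration is good to about 2 mm. A picture is of the moment at which its call begins. There is no depth.
- hand_in(): hands the job in; it is judged then, once.
The state is a dict: "time": time; "joint_pos": joint angles; "qd": joint speeds; "joint_efforts": joint torques, N m; "tool_pos": TCP position; "tcp_rot": TCP orientation; "ft_force": force on the tool from outside, world axes, zero at the start; "wrist_torque": the same for the moment, N m; "finger_gap": finger opening in mm; "grip_force": force on a finger pad.
Only numpy, scipy, OpenCV 4.12 (cv2) and the standard library are available. Lean on these libraries where they do the work, as an engineer would, in place of code of your own. Each camera call takes 0.05 s, during which the arm holds its last target. There are 200 camera calls.

TASK

Lock the V-block in the inspection fixture: with the fingertips, push the red knob along its L-shaped slot to the far end of the first leg, so that the brass pusher seats the V-block against the steel stop, then push it round the corner and all the way to the end of the side leg. Only push the knob: do not lift it, do not press on the pusher or the V-block with the fingers, and leave the other things where they are.

Things in the scene. Friction and masses are not known exactly. Their poses are not given: they have to be found in the camera images.
- fixture: Fixture fixed on the worktop: dark base plate (x -104 to 88, y -64 to 44, top z 10 mm) with aluminium slot plate (x -100 to 6, y -60 to 40, top z 20 mm). Origin at worktop height; x along the first leg of the slot and on to the stop, roughly to the robot's left (yaw 1.2 to 1.9 rad), y towards the robot, z up. Two rails, tops at z 18 mm, inner faces at y +-27 mm, guide the V-block.
- slot_start (a point): Where the knob's axis is at the start of the slot, on top of the slot plate (z 20 mm): fixture x -80, y 0 mm. The 16 mm wide slot runs along +x to the corner, then turns square to -y (away from the robot); the pin has 2 mm of play either side.
- slot_corner (a point): Where the knob's axis is at the corner, on top of the slot plate: fixture x -30, y 0 mm, the pin against the far wall of the slot.
- slot_end (a point): Where the knob's axis is at the end of the side leg, on top of the slot plate: fixture x -30, y -40 mm. The side leg lets the pin 4 mm back towards -x at the corner; its near wall closes in to 0.4 mm at the end and so presses the pin forward.
- knob_mid (a point): Centre of the upright red cylindrical knob, 26 mm diameter, z 34 to 68 mm (this point z 51 mm). Below it a steel collar of 28 mm diameter (z 21 to 31 mm) pushes the pusher, and a 12 mm pin runs in the slot. All slides stiffly and stays where left: knob alone 1 to 2 N, with pusher and V-block 5 to 8 N; it stops hard at the ends.
- stop_face (a point): Middle of the upper edge of the steel stop's face towards the V-block: fixture x 70, y 0, z 40 mm. The stop is 60 mm wide, 14 mm thick.
- along (a joint): Travel of the knob along the fixture's x: 0 at the start of the slot (knob centre at x = -80 mm), 0.050 m at the far end of the first leg. Starts at 0 to 0.010.
- across (a joint): Travel of the knob along the fixture's -y: about 0 in the first leg, 0.040 m at the end of the side leg.
- knob (a joint): Lift of the knob in its slot: 0 fully down (as it starts, held by its weight of 2 N), up to 0.009 m; it has to stay down.
- pusher: Brass T-shaped pusher sliding on the slot plate along the fixture's x. Its origin is the fixture's when fully back (it starts 0 to 5 mm forward) and 30 mm further along x when locked. In its own frame: cross bar z 21 to 32, y -58 to 18 mm, back face at x -46 mm; black nose at x -5 mm, top z 34 mm.
- v_block: Grey steel V-block lying loose in the nest between the rails, 45 x 50 x 40 mm (x, y, z), 0.48 kg, origin at the centre of its underside, 10 mm above the worktop. Starts 9 to 15 mm short of the stop; seated, its origin is at x = 47.5 mm in the fixture's frame.
- loupe: Bystander: black loupe, 38 mm diameter, 43 mm tall, standing on the worktop beside the fixture; origin at the centre of its underside.
- spare_v_block: Bystander: a second V-block, 45 x 50 x 40 mm, on the worktop past the stop; origin at the centre of its underside.
- adapter: Bystander: small white and brass coaxial adapter, 21 x 38 x 21 mm, lying on the worktop beside the fixture; origin at the centre of its underside.
Things that resemble listed ones, but are neither listed nor needed, are in the scene too. There is more than one size of the fixture; the one meant has the size given above. Leave any brown look-alike of the v_block alone.

How it is judged:
By the outcome, as a careful person would: the job done as asked, in the order asked, and still so for the second after the job is handed in, with the robot touching nothing.
It also fails if it takes over 40 s, if anything falls off the work surface, if the arm or the gripper's body presses on something with over 40 N, if the wrist force passes 120 N, or if a joint passes its speed limit or range.

## Working session

There is one attempt and no reset: what is moved stays moved. The work goes in short steps, Python scripts to look and compute and a shell command to move; the robot and the scene stay as the last step left them, time stands still between calls to the robot, and variables do not carry over. Pictures are saved under pics/ and viewed, at most 10 in all, crops included, and the job is handed in when it is done.

```bash
ls; mkdir -p pics
python3 - <<'E'
from bench import *
import cv2,pickle
D={n:snapshot(n) for n in("side","top")}
pickle.dump(D,open("d0.pkl","wb"))
for n in D:
    cv2.imwrite(f"pics/{n}0.png",D[n]["img"][:,:,::-1]); print(n,D[n]["fx"],D[n]["cx"],D[n]["cy"],D[n]["extrinsics"].__repr__() )
s=sense();print(s)
E
```

```text
pics
side 389.08020391659784 277.79811091609787 216.62139162178627 array([[-9.99638287e-01,  2.68453579e-02,  1.61898010e-03,
         4.82009387e+02],
       [ 1.52555014e-02,  6.15585536e-01, -7.87922406e-01,
         6.68004881e+02],
       [-2.21486797e-02, -7.87612706e-01, -6.15772410e-01,
         6.04540222e+02],
       [ 0.00000000e+00,  0.00000000e+00,  0.00000000e+00,
         1.00000000e+00]])
top 416.39506908437363 280.93447722533074 208.74984202887146 array([[-2.49320975e-02, -9.96887728e-01,  7.47880207e-02,
         4.06924056e+02],
       [-9.99689098e-01,  2.48388975e-02, -2.17620469e-03,
         2.23198053e+01],
       [ 3.11779776e-04, -7.48190263e-02, -9.97197080e-01,
         1.03806862e+03],
       [ 0.00000000e+00,  0.00000000e+00,  0.00000000e+00,
         1.00000000e+00]])
{'time': 0.1, 'joint_pos': array([-6.86051596e+01,  7.51190534e+00,  8.53235282e+01,  1.14609647e-03,
        8.72607801e+01, -4.89461571e+00]), 'qd': array([-0.02067571, -0.11007619, -0.11589489, -0.00062884, -0.06276437,
        0.006455  ]), 'joint_efforts': array([ 2.09088676e-04, -5.70952249e+01, -5.01942515e+01, -2.09405371e-04,
        8.09165445e-03, -1.16349077e-05]), 'tool_pos': array([ 265.67816763, -537.74644806,  403.73267575]), 'tcp_rot': array([-1.79904235e+02, -9.34977552e-03,  2.62893926e+01]), 'ft_force': array([-0.62057284, -0.14992647,  0.26947373]), 'wrist_torque': array([ 0.01878316,  0.02694994, -0.06556345]), 'grip_force': 0.0, 'finger_gap': 85.48178555952418}
```

View pics/top0.png

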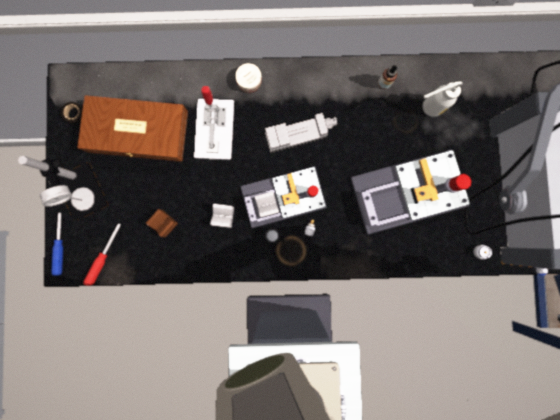

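View pics/side0.png

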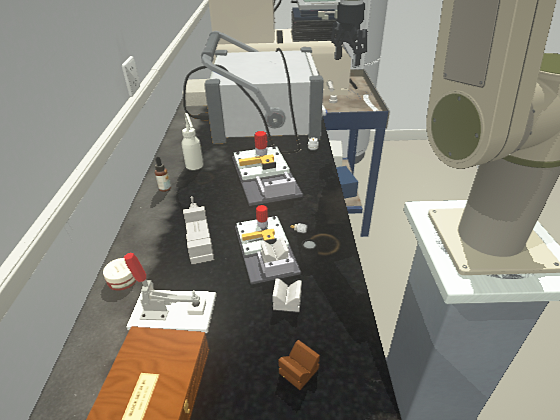

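Candidates in the top view for the knob and fixture:
- Small fixture at (284,197), red knob at (313,191), about 80 px long. At 0.405 px/mm, 192 mm should be about 78 px.
- Large fixture at (410,192), knob at (461,183), about 117 px long, so too big and its nest is empty.
- Toggle-clamp red handle at (207,95).
- Red screwdriver at (95,268).

I choose the small fixture, which also holds the V-block. The white spare is at (222,215) and the brown look-alike at (161,222). Next is a close crop to check.

```bash
cat > h.py <<'E'
import numpy as np,cv2
def ray(c,u,v):
    E=np.array(c["extrinsics"]);d=E[:3,:3]@np.array([(u-c["cx"])/c["fx"],(v-c["cy"])/c["fy"],1]);return E[:3,3],d
def onz(c,u,v,z):
    o,d=ray(c,u,v);return o+d*(z-o[2])/d[2]
def proj(c,p):
    E=np.array(c["extrinsics"]);q=E[:3,:3].T@(np.array(p,float)-E[:3,3]);return c["fx"]*q[0]/q[2]+c["cx"],c["fy"]*q[1]/q[2]+c["cy"]
def redmask(im):
    h=cv2.cvtColor(im,cv2.COLOR_RGB2HSV);return (((h[...,0]<6)|(h[...,0]>174))&(h[...,1]>170)&(h[...,2]>70)).astype(np.uint8)
E
python3 - <<'E'
import pickle;from h import *
D=pickle.load(open("d0.pkl","rb"))
t=D["top"]["img"][155:245,225:345];s=D["side"]["img"][190:290,220:340]
a=cv2.resize(t[:,:,::-1],None,fx=6,fy=6,interpolation=cv2.INTER_CUBIC);cv2.imwrite("pics/tc.png",a)
for n in D:
    nn,l,st,ce=cv2.connectedComponentsWithStats(redmask(D[n]["img"]))
    for i in range(1,nn):
        if st[i,4]>15: print(n,st[i],ce[i])
c=D["top"]; g=cv2.cvtColor(c["img"],cv2.COLOR_RGB2GRAY)
m=(g>150).astype(np.uint8); m[:,:225]=0;m[:,345:]=0;m[:155]=0;m[225:]=0
m=cv2.morphologyEx(m,cv2.MORPH_CLOSE,np.ones((5,5)))
cs=max(cv2.findContours(m,0,2)[0],key=cv2.contourArea);r=cv2.minAreaRect(cs);print(r,cv2.boxPoints(r))
E
```

```text
side [255 131  11   5  45] [259.97777778 133.17777778]
side [256 205  11   7  58] [260.96551724 208.12068966]
side [124 253  10  19  42] [128.19047619 259.16666667]
top [202  87  10  17 111] [206.76576577  94.54054054]
top [450 173  22  17 271] [460.99261993 181.95571956]
top [308 187  10   9  70] [312.25714286 190.97142857]
top [ 83 252  24  33 353] [ 94.66572238 269.34560907]
((283.0153503417969, 196.22308349609375), (41.83565902709961, 76.2163314819336), 74.74488067626953) [[240.74612 186.06923]
 [314.2769  166.0154 ]
 [325.28458 206.37694]
 [251.75381 226.43077]]
```

View pics/tc.png

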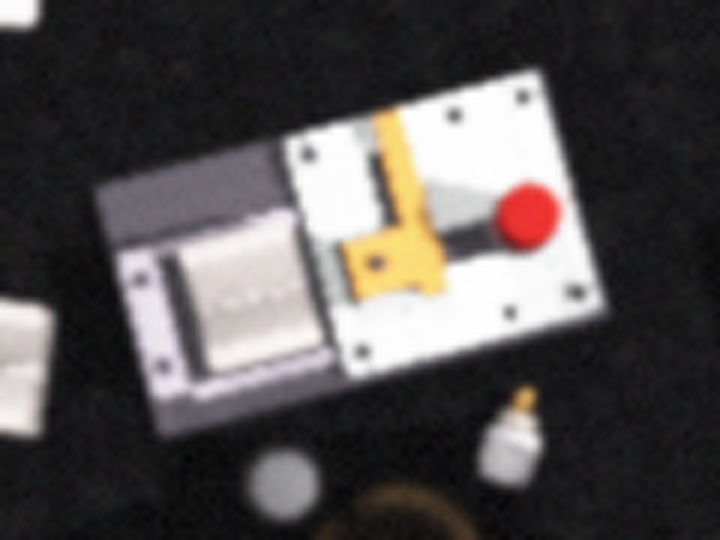

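The crop shows the small fixture. Its red knob is at crop (527,215), near the slot start. The slot-plate corners are at (540,68), (606,312), (345,378) and (283,137), and the base-plate corners at (95,188) and (163,436). The adapter is at (512,450) and the loupe at (284,485). Next I fit the fixture pose.

Run:
```python
import pickle;from h import *
D=pickle.load(open("d0.pkl","rb"));c=D["top"]
P=[((540,68),(-100,-60,20)),((606,312),(-100,40,20)),((345,378),(6,40,20)),((283,137),(6,-60,20)),((95,188),(88,-64,10)),((163,436),(88,44,10))]
f=lambda p:(225+(p[0]+.5)/6-.5,155+(p[1]+.5)/6-.5)
W=np.array([onz(c,*f(p),q[2])[:2] for p,q in P]);F=np.array([q[:2] for _,q in P],float)
Fc,Wc=F-F.mean(0),W-W.mean(0)
th=np.arctan2((Fc[:,0]*Wc[:,1]-Fc[:,1]*Wc[:,0]).sum(),(Fc*Wc).sum())
R=np.array([[np.cos(th),-np.sin(th)],[np.sin(th),np.cos(th)]]);t=W.mean(0)-R@F.mean(0)
print("yaw",th,np.degrees(th),t);print("res",(W-F@R.T-t).round(1))
pickle.dump((th,R,t),open("fix.pkl","wb"))
k=onz(c,312.257,190.971,68)[:2];print("knob",k,"fix",R.T@(k-t))
b=[(np.array(q)) for q in [(-80,0),(-30,0),(-30,-40),(-80,0),(70,0)]]
for q in b: print(q,(R@q+t).round(1))
for n,p,z in(("adapter",(512,450),15),("loupe",(284,485),43)): print(n,R.T@(onz(c,*f(p),z)[:2]-t))
# side check: knob top ray
s=D["side"]; print("side proj knob top",proj(s,[*k,68]), "slot corners", [tuple(np.round(proj(s,[*(R@np.array(q[:2])+t),q[2]]),1)) for _,q in P])
nn=sorted
```

```text
yaw 1.8085859727282856 103.62434312389337 [503.06177656  18.92392427]
res [[ 2.4 -1.5]
 [-1.9 -1.8]
 [-1.2  2.5]
 [ 1.3  1.9]
 [-1.1 -0.2]
 [ 0.5 -0.9]]
knob [519.62294795 -54.22983589] fix [-74.99635463   1.13658066]
[-80   0] [521.9 -58.8]
[-30   0] [510.1 -10.2]
[-30 -40] [549.   -0.8]
[-80   0] [521.9 -58.8]
[70  0] [486.6  87. ]
adapter [-49.68059914  86.58848453]
loupe [43.58976311 76.62017957]
side proj knob top (np.float64(261.9088273661327), np.float64(207.5372412698895)) slot corners [(np.float64(235.8), np.float64(221.8)), (np.float64(276.0), np.float64(214.7)), (np.float64(287.7), np.float64(242.5)), (np.float64(243.9), np.float64(250.8)), (np.float64(249.7), np.float64(281.1)), (np.float64(300.1), np.float64(270.7))]
```

```bash
cat >> h.py <<'E'
def go(fx,fy,z,tip=True):
    """tool-frame shift (in row units) from the present pose to fixture fx,fy and TCP z; yaw error"""
    import pickle;from bench import sense;from scipy.spatial.transform import Rotation as Ro
    th,R,t=pickle.load(open("fix.pkl","rb"));s=sense();p=s["tool_pos"]
    M=Ro.from_euler("xyz",s["tcp_rot"],degrees=True).as_matrix()
    d=np.array([*(R@[fx,fy]+t),z])-p
    e=Ro.from_matrix(M.T@Ro.from_euler("xyz",[180,0,np.degrees(th)-90],degrees=True).as_matrix()).as_rotvec(degrees=True)
    print("t %.2f fix"%s["time"],(R.T@(p[:2]-t)).round(1),"z %.1f"%p[2],"shift",(M.T@d/100).round(3),"turn",(e/60).round(3),"F fix",(R.T@s["ft_force"][:2]).round(1),"Fz %.1f"%s["ft_force"][2],"gap %.1f"%s["finger_gap"])
E
python3 -m jog '0 0 0 0 0 0.106 1;0 0 0 0 0 0.106 1;0.36 -0.37 0 0 0 0 1;0.36 -0.37 0 0 0 0 1;0.36 -0.37 0 0 0 0 1' 20
python3 -m jog '0.36 -0.37 0.1 0 0 0 1;0.36 -0.37 0.1 0 0 0 1;0.36 -0.37 0.2 0 0 0 1;0.36 -0.37 0.3 0 0 0 1;0.36 -0.37 0.3 0 0 0 1'
python3 -c "from h import *;go(-118,1,290)"
```

```text
time: 0.72
tool_pos: [345.1, -403.3, 404.1]
tcp_rot: [-179.9, 0.0, 13.5]
ft_force: [0.3, -0.2, 0.5]
finger_gap: 0.2
grip_force: 0.0
time: 1.35
tool_pos: [476.8, -181.0, 303.8]
tcp_rot: [180.0, -0.0, 13.6]
ft_force: [0.1, -0.3, -0.5]
finger_gap: 0.0
grip_force: 0.0
t 1.35 fix [-188.1   72.7] z 303.8 shift [ 0.716 -0.702  0.138] turn [ 0.    -0.    -0.001] F fix [-0.3 -0. ] Fz -0.5 gap 0.0
```

```bash
python3 -m jog '0.3 -0.3 0.05 0 0 0 1;0.2 -0.2 0.05 0 0 0 1;0 0 0 0 0 0 1;0 0 0 0 0 0 1' >/dev/null
python3 -c "from h import *;go(-118,1,290)"
```

```text
t 1.85 fix [-139.9   23.8] z 294.5 shift [ 0.228 -0.219  0.045] turn [ 0.     0.001 -0.001] F fix [-0.1 -0.4] Fz 0.4 gap 0.1
```

```bash
python3 -m jog '0.23 -0.2 0.25 0 0 0 1;0 0 0.3 0 0 0 1;0 0 0.22 0 0 0 1;0 0 0 0 0 0 1;0 0 0 0 0 0 1' >/dev/null
python3 - <<'E'
from h import *;go(-100,1,218)
from bench import *
import cv2
a=snapshot("wrist");b=snapshot("side")
im=np.hstack([cv2.resize(a["img"],(400,300)),cv2.resize(b["img"][170:290,200:360],(400,300),interpolation=2)])
cv2.imwrite("pics/p1.png",im[:,:,::-1])
E
```

```text
t 2.48 fix [-120.6    0.4] z 218.9 shift [-0.006 -0.206  0.008] turn [ 0.001 -0.001 -0.002] F fix [ 0.4 -0.5] Fz 0.5 gap -0.0
```

View pics/p1.png

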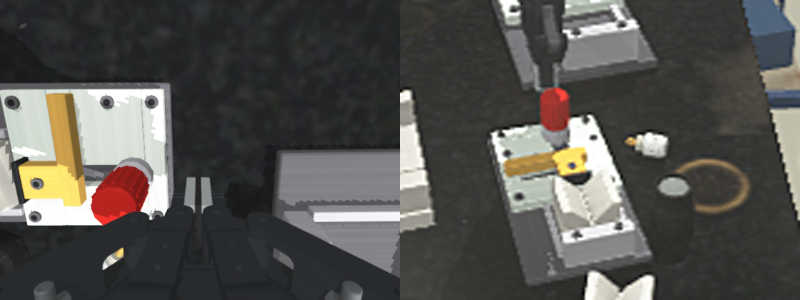

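The wrist view (left) shows the shut fingertips at (198,190), beside the red knob at (120,195). The side view (right) shows them behind the knob at (553,100), clear of everything. Now I approach and push leg 1.

```bash
python3 -m jog '0 -0.06 0 0 0 0 1;0 -0.06 0 0 0 0 1;0 -0.05 0 0 0 0 1;0 0 0 0 0 0 1' >/dev/null
python3 -c "from h import *;go(-100,1,218)"
python3 -m jog '0 -0.05 0 0 0 0 1;0 -0.05 0 0 0 0 1;0 0 0 0 0 0 1;0 0 0 0 0 0 1' >/dev/null
python3 -c "from h import *;go(-100,1,218)"
```

```text
t 3.08 fix [-102.1    0.4] z 217.7 shift [-0.006 -0.021 -0.003] turn [-0.  0. -0.] F fix [-1.2 -0.3] Fz -0.4 gap -0.2
t 3.58 fix [-92.6   0.4] z 217.7 shift [-0.006  0.074 -0.003] turn [-0.     0.    -0.001] F fix [-0.7  1. ] Fz -0.0 gap 0.1
```

```bash
for i in 1; do python3 -m jog '0 -0.05 0 0 0 0 1;0 -0.05 0 0 0 0 1;0 0 0 0 0 0 1' >/dev/null; done
python3 - <<'E'
from h import *;go(-100,1,218)
from bench import *
import cv2
a=snapshot("wrist");b=snapshot("side");c=snapshot("top")
im=np.hstack([cv2.resize(a["img"],(400,300)),cv2.resize(b["img"][170:290,200:360],(400,300),interpolation=2)])
cv2.imwrite("pics/p2.png",im[:,:,::-1])
for n,x in(("side",b),("top",c)):
    nn,l,st,ce=cv2.connectedComponentsWithStats(redmask(x["img"]))
    for i in range(1,nn):
        if st[i,4]>15: print(n,st[i],ce[i])
E
```

```text
t 3.95 fix [-82.2   0.4] z 217.6 shift [-0.006  0.178 -0.004] turn [-0.  0. -0.] F fix [-0.4 -0.4] Fz 0.2 gap -0.4
side [258 211  11  16  95] [262.95789474 216.85263158]
side [124 253  10  19  40] [128.05  258.975]
top [202  87  10  17 109] [206.72477064  94.60550459]
top [450 173  22  17 269] [460.9330855  181.94052045]
top [ 83 253  24  32 336] [ 94.38392857 269.51488095]
```

View pics/p2.png

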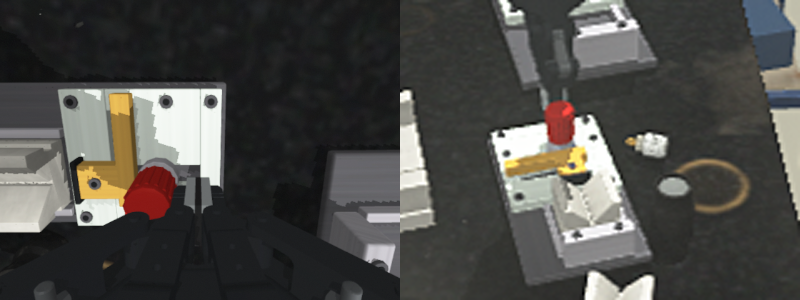

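The tip now touches the knob. In the wrist view the knob is at (150,190) with the fingertips right behind it, and the collar has reached the pusher. I continue leg 1, checking force.

```bash
python3 -m jog '0 -0.05 0 0 0 0 1;0 -0.05 0 0 0 0 1;0 -0.05 0 0 0 0 1' >/dev/null
python3 -c "from h import *;go(-50,0.4,218)"
python3 -m jog '0 -0.05 0 0 0 0 1;0 -0.04 0 0 0 0 1' >/dev/null
python3 -c "from h import *;go(-50,0.4,218)"
python3 -m jog '0 -0.03 0 0 0 0 1;0 0 0 0 0 0 1' >/dev/null
python3 -c "from h import *;go(-50,0.4,218)"
```

```text
t 4.47 fix [-67.5   0.4] z 217.8 shift [-0.    -0.175 -0.002] turn [ 0.    -0.    -0.001] F fix [-2.6 -0.3] Fz 0.4 gap 0.3
t 4.72 fix [-58.9   0.3] z 218.0 shift [-0.001 -0.089 -0.   ] turn [ 0.002 -0.    -0.001] F fix [-6.6  1.6] Fz 0.6 gap 0.2
t 4.97 fix [-55.7   0.4] z 217.8 shift [-0.    -0.057 -0.002] turn [ 0.001 -0.    -0.001] F fix [-4.8  0.7] Fz -0.4 gap 0.0
```

Force is 5–7 N, so it is pushing the V-block. I go on in small steps until the stop.

```bash
python3 -m jog '0 -0.03 0 0 0 0 1;0 0 0 0 0 0 1' >/dev/null
python3 -c "from h import *;go(-50,0.4,218)"
python3 -m jog '0 -0.02 0 0 0 0 1;0 0 0 0 0 0 1' >/dev/null
python3 -c "from h import *;go(-50,0.4,218)"
python3 -m jog '0 -0.015 0 0 0 0 1;0 0 0 0 0 0 1' >/dev/null
python3 -c "from h import *;go(-50,0.4,218)"
```

```text
t 5.22 fix [-53.1   0.4] z 218.0 shift [-0.    -0.031 -0.   ] turn [ 0.002 -0.    -0.001] F fix [-7.8  0.7] Fz 0.5 gap -0.1
t 5.47 fix [-52.1   0.4] z 218.2 shift [-0.    -0.021  0.002] turn [ 0.004 -0.001 -0.001] F fix [-14.5   2. ] Fz 0.4 gap 0.1
t 5.72 fix [-51.5   0.3] z 218.4 shift [-0.001 -0.015  0.004] turn [ 0.006 -0.001 -0.001] F fix [-19.9   2.7] Fz -1.4 gap 0.4
```

```bash
python3 -m jog '0 -0.02 0 0 0 0 1;0 0 0 0 0 0 1' >/dev/null
python3 -c "from h import *;go(-50,0.4,218)"
python3 -m jog '0 0.08 0 0 0 0 1;0 0.15 0 0 0 0 1;0 0.1 0 0 0 0 1;0 0 0 0 0 0 1;0 0 0 0 0 0 1' >/dev/null
python3 - <<'E'
from h import *;go(-90,50,218)
from bench import *
import cv2
a=snapshot("wrist");b=snapshot("side");
im=np.hstack([cv2.resize(a["img"],(400,300)),cv2.resize(b["img"][170:290,200:360],(400,300),interpolation=2)])
cv2.imwrite("pics/p3.png",im[:,:,::-1])
E
```

```text
t 5.97 fix [-50.5   0.3] z 218.6 shift [-0.001 -0.005  0.006] turn [ 0.008 -0.001 -0.001] F fix [-25.4   3.8] Fz -2.2 gap -0.1
t 6.60 fix [-79.9   0.4] z 217.6 shift [-0.496  0.101 -0.004] turn [-0.     0.    -0.001] F fix [-0.2  0.3] Fz -0.2 gap 0.0
```

View pics/p3.png

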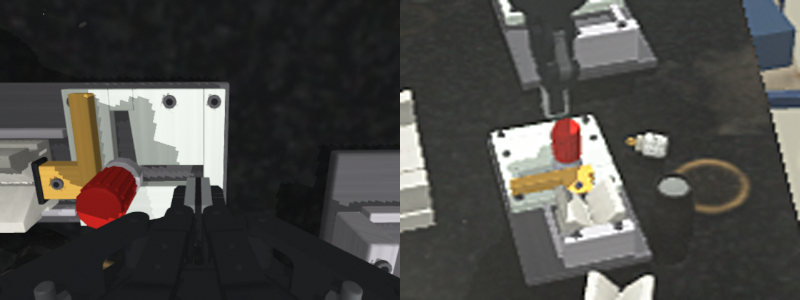

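Leg 1 is done. The wrist view shows the knob at (108,195), at the corner of the slot, with the pusher nose against the V-block. The side view shows the V-block at (590,205), up against the stop. Now I go round to the knob's near (+y) side.

```bash
python3 -m jog '-0.2 0 0 0 0 0 1;-0.26 0 0 0 0 0 1;0 -0.2 0 0 0 0 1;0 -0.29 0 0 0 0 1;0 0 0 0 0 0 1' >/dev/null
python3 -m jog '0 0 0 0 0 0 1;0 0 0 0 0 0 1' >/dev/null
python3 -c "from h import *;go(-31,30,218)"
```

```text
t 7.58 fix [-31.4  46.1] z 217.8 shift [ 0.161 -0.004 -0.002] turn [ 0.    -0.    -0.001] F fix [ 0.4 -0.3] Fz -0.1 gap 0.1
```

```bash
python3 -m jog '0.06 0 0 0 0 0 1;0.06 0 0 0 0 0 1;0.05 0 0 0 0 0 1;0.04 0 0 0 0 0 1;0 0 0 0 0 0 1' >/dev/null
python3 -c "from h import *;go(-31,-16,218)"
python3 -m jog '0.05 0 0 0 0 0 1;0.05 0 0 0 0 0 1;0 0 0 0 0 0 1' >/dev/null
python3 - <<'E'
from h import *;go(-31,-16,218)
from bench import *
import cv2
a=snapshot("wrist");b=snapshot("side");
im=np.hstack([cv2.resize(a["img"],(400,300)),cv2.resize(b["img"][170:290,200:360],(400,300),interpolation=2)])
cv2.imwrite("pics/p4.png",im[:,:,::-1])
E
```

```text
t 8.20 fix [-31.1  25.1] z 217.7 shift [ 0.411 -0.002 -0.003] turn [-0.     0.    -0.001] F fix [0.3 0.2] Fz 0.4 gap -0.0
t 8.57 fix [-31.1  15. ] z 217.8 shift [ 0.31  -0.002 -0.002] turn [ 0.    -0.    -0.001] F fix [ 0.2 -0.1] Fz -0.8 gap -0.3
```

View pics/p4.png

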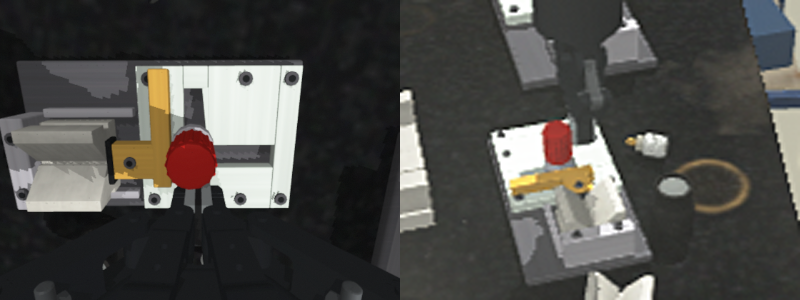

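The knob, at wrist view (190,158), is entering the side leg with the fingertips behind it. The V-block at (65,165) lies against the stop. I continue.

```bash
python3 -m jog '0.05 0 0 0 0 0 1;0.05 0 0 0 0 0 1;0.05 0 0 0 0 0 1' >/dev/null
python3 -c "from h import *;go(-31,-16,218)"
python3 -m jog '0.05 0 0 0 0 0 1;0.04 0 0 0 0 0 1;0 0 0 0 0 0 1' >/dev/null
python3 -c "from h import *;go(-31,-16,218)"
python3 -m jog '0.03 0 0 0 0 0 1;0 0 0 0 0 0 1' >/dev/null
python3 -c "from h import *;go(-31,-16,218)"
```

```text
t 9.05 fix [-31.1   0. ] z 217.7 shift [ 0.16  -0.002 -0.003] turn [-0.     0.    -0.001] F fix [0.4 0.3] Fz -1.3 gap -0.4
t 9.43 fix [-31.2  -9. ] z 217.8 shift [ 0.07  -0.002 -0.002] turn [ 0.    -0.    -0.001] F fix [0.8 0.3] Fz -0.3 gap 0.3
t 9.68 fix [-31.2 -11.8] z 217.8 shift [ 0.042 -0.002 -0.002] turn [ 0.    -0.    -0.001] F fix [ 0.3 -0.3] Fz 0.1 gap -0.2
```

```bash
python3 -m jog '0.03 0 0 0 0 0 1;0 0 0 0 0 0 1' >/dev/null
python3 -c "from h import *;go(-31,-16,218)"
python3 -m jog '0.03 0 0 0 0 0 1;0 0 0 0 0 0 1' >/dev/null
python3 - <<'E'
from h import *;go(-31,-16,218)
from bench import *
import cv2
a=snapshot("wrist");b=snapshot("side");
im=np.hstack([cv2.resize(a["img"],(400,300)),cv2.resize(b["img"][170:290,200:360],(400,300),interpolation=2)])
cv2.imwrite("pics/p5.png",im[:,:,::-1])
E
```

```text
t 9.93 fix [-31.2 -14.8] z 217.8 shift [ 0.012 -0.002 -0.002] turn [ 0.    -0.    -0.001] F fix [0.3 0.9] Fz -0.6 gap -0.0
t 10.18 fix [-31.2 -16.9] z 217.6 shift [-0.009 -0.002 -0.004] turn [-0.     0.003 -0.001] F fix [-0.4  8.1] Fz 6.2 gap -0.0
```

View pics/p5.png

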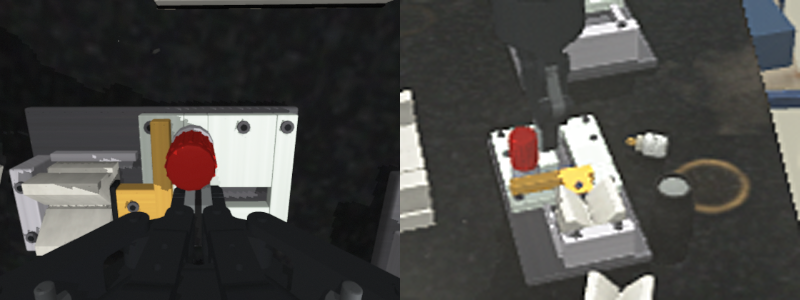

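The knob is at wrist view (190,160), near the end of the side leg, and the force is starting to rise (8 N). I press on to the hard end.

```bash
python3 -m jog '0.02 0 0 0 0 0 1;0 0 0 0 0 0 1' >/dev/null
python3 -c "from h import *;go(-31,-16,218)"
python3 -m jog '0.02 0 0 0 0 0 1;0 0 0 0 0 0 1' >/dev/null
python3 -c "from h import *;go(-31,-16,218)"
python3 -m jog '0.02 0 0 0 0 0 1;0 0 0 0 0 0 1' >/dev/null
python3 -c "from h import *;go(-31,-16,218)"
```

```text
t 10.53 fix [-31.2 -18. ] z 217.5 shift [-0.02  -0.002 -0.005] turn [-0.001  0.006 -0.001] F fix [-0.3 17.3] Fz 14.2 gap 0.1
t 10.78 fix [-31.3 -19.1] z 217.5 shift [-0.031 -0.003 -0.005] turn [-0.001  0.009 -0.001] F fix [ 0.4 26.7] Fz 22.3 gap -0.2
t 11.03 fix [-31.4 -20.1] z 217.3 shift [-0.041 -0.004 -0.007] turn [-0.001  0.013 -0.001] F fix [-0.3 34.5] Fz 28.5 gap -0.1
```

Hard stop reached at 34 N. I back off horizontally, then up, and check.

```bash
python3 -m jog '-0.06 0 0 0 0 0 1;-0.1 0 0 0 0 0 1;-0.25 0 0 0 0 0 1;-0.3 0 -0.1 0 0 0 1;0 0 -0.4 0 0 0 1' >/dev/null
python3 -m jog '-0.3 0.3 -0.5 0 0 0 1;-0.5 0.3 -0.3 0 0 0 1;-0.5 0.3 0 0 0 0 1;0 0 0 0 0 0 1;0 0 0 0 0 0 1' >/dev/null
python3 - <<'E'
from h import *;go(-31,-16,218)
import pickle
from bench import *
import cv2
c=snapshot("top");b=snapshot("side");th,R,t=pickle.load(open("fix.pkl","rb"))
pickle.dump({"top":c,"side":b},open("d1.pkl","wb"))
for n,x in(("side",b),("top",c)):
    nn,l,st,ce=cv2.connectedComponentsWithStats(redmask(x["img"]))
    for i in range(1,nn):
        if st[i,4]>15: print(n,st[i],ce[i], R.T@(onz(x,*ce[i],68)[:2]-t))
im=np.hstack([cv2.resize(c["img"][155:245,225:345],(400,300),interpolation=2),cv2.resize(b["img"][190:290,200:340],(400,300),interpolation=2)])
cv2.imwrite("pics/p6.png",im[:,:,::-1])
E
```

```text
t 12.28 fix [-118.2  173.7] z 344.0 shift [ 1.893 -0.877  1.262] turn [ 0.    -0.001 -0.002] F fix [0.1 0.4] Fz -0.3 gap -0.1
side [255 131  11   5  45] [259.97777778 133.17777778] [-452.7796441    79.83519171]
side [244 221  11  17  92] [248.61956522 226.85869565] [-14.43395296 -42.05539979]
side [124 253  10  19  39] [128.12820513 259.05128205] [  18.17450725 -292.64075488]
top [202  87  10  17 111] [206.82882883  94.63963964] [ 106.55526259 -287.04415039]
top [450 173  22  17 272] [461.         181.97794118] [-417.88643311   71.34361448]
top [284 174   9  12  72] [288.26388889 180.01388889] [-27.44631523 -38.45625098]
top [ 84 253  22  32 325] [ 94.37846154 269.48615385] [459.57269876  46.38702764]
```

View pics/p6.png

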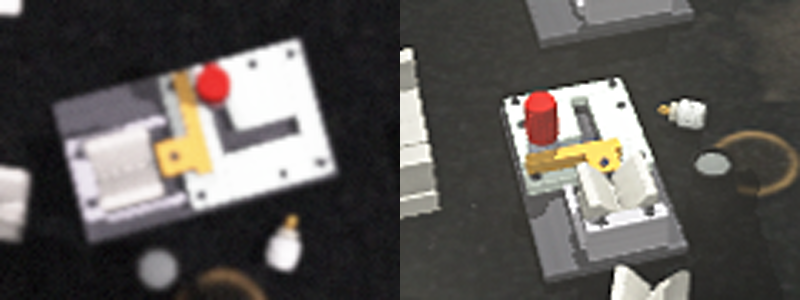

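The final view shows the knob at top (212,84), which is fixture (-27, -38.5). From its starting fix it has moved 39.6 mm across, so it is at the end of the side leg. The V-block at (122,165) is against the stop, and the loupe, adapter and spare are where they were.

```bash
python3 -c "from bench import *;print(hand_in())"
```

```text
the job is handed in; nothing more can be done
None
```

The job is handed in: I pushed the red knob to the hard stop at the end of the first leg, which seated the V-block against the stop, then to the hard end of the side leg, with the other things left in place and about 12 s of robot time used.

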